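Index the lens inspection turntable by one hole

TASK

With closed fingertips, press the dished indexing plunger of the lens turntable down and, keeping it down, turn the table counter-clockwise (seen from above) to the next hole; then let the plunger spring fully up, so that the table is locked with the next lens barrel under the lamp. Push gently and grip nothing: the lens barrels stay sitting in their nests and everything else on the bench stays where it is.

Things in the scene. Friction and masses are not known exactly. Their poses are not given: they have to be found in the camera images.
- indexer: Fixed round steel base of the turntable, 280 mm across; origin at the centre of its underside on the bench, on the table's vertical turning axis; z up. A small lamp on a post and arm (top 120 mm above the bench) stands at +60 degrees from the base's x axis, on the side away from the plunger.
- rotary (a joint): Angle of the turning table (aluminium disc 190 mm across, top 30 mm above the bench), rad, positive counter-clockwise from above. Starts locked in the hole at 0 (free play about 0.036 either way); holes at multiples of 1.047 (60 degrees), the next one at +1.047. Stays where it is left; turning needs about 1.5 to 2 N at the plunger.
- plunger (a joint): How far the plunger is pressed down, m: 0 fully up (locked), 0.012 at its stop. Spring: 3.3 N to start, 7.3 N at the stop. Its steel tooth, 10 mm wide and 6 mm thick, fills a notch of the index ring when up; pressed over 0.006 it is below the ring and the table can turn. Released between holes it rides at 0.006 under the ring and snaps up when a notch comes over it.
- plunger_top (a point): Centre of the floor of the plunger's dished black knob, where fingertips press; 75 mm above the bench when up, 78 mm from the turning axis. Knob 58 mm across; round dish 48 mm wide inside, rim 8 mm high; a tip in it may keep its orientation while turning. At -150 degrees from the base's x axis when the table is at 0, at -90 degrees in the next hole.
- tooth_tip (a point): Outer end of the plunger's tooth, on its top side, 118 mm from the turning axis, straight outwards of the knob; 50 mm above the bench (level with the ring's top) when the plunger is up.
- next_hole (a point): The next hole: middle of the 18 mm wide notch into which the tooth must spring, level with the top of the fixed steel index ring, 110 mm from the turning axis. The ring (200 mm inside, 276 mm outside, top 50 mm above the bench, 6 mm thick, open below) surrounds the table and has six such notches in its inner edge, 60 degrees apart, about 21 mm deep.
- lamp (a point): Centre of the underside of the fixed inspection lamp head (36 mm across), 94 mm above the bench, 55 mm from the turning axis; a nest stops right under it.
- barrel0: Loose black lens barrel, a cylinder 20 mm across and 22 mm tall, 20 g, origin at the centre of its underside, z up; at the start it is under the lamp, in nest0.
- barrel1: The next lens barrel (same shape), in nest1, 60 degrees clockwise of the lamp at the start; must end under the lamp.
- barrel2: Lens barrel (same shape) in nest2, 120 degrees clockwise of the lamp at the start.
- barrel3: Lens barrel (same shape) in nest3, 60 degrees counter-clockwise of the lamp at the start.
- nest0 (a point): Centre of the floor of the nest of barrel0, a black ring 24 mm inside, 31 mm outside and 7 mm high on the table, 55 mm from the turning axis, floor 30 mm above the bench; turns with the table.
- nest1 (a point): Centre of the floor of the nest of barrel1, a black ring 24 mm inside, 31 mm outside and 7 mm high on the table, 55 mm from the turning axis, floor 30 mm above the bench; turns with the table.
- nest2 (a point): Centre of the floor of the nest of barrel2, a black ring 24 mm inside, 31 mm outside and 7 mm high on the table, 55 mm from the turning axis, floor 30 mm above the bench; turns with the table.
- nest3 (a point): Centre of the floor of the nest of barrel3, a black ring 24 mm inside, 31 mm outside and 7 mm high on the table, 55 mm from the turning axis, floor 30 mm above the bench; turns with the table.
- spare0: Loose lens barrel standing on the bench beside the turntable, 20 mm across and 22 mm tall, origin at the centre of its underside; a bystander.
- spare1: Loose lens barrel standing on the bench beside the turntable, 20 mm across and 22 mm tall, origin at the centre of its underside; a bystander.
- spare2: Loose lens barrel standing on the bench beside the turntable, 20 mm across and 22 mm tall, origin at the centre of its underside; a bystander.
- loupe: Black waisted hand loupe, 44 mm across and 45 mm tall, origin at the centre of its underside; a bystander.
- screwdriver: Small screwdriver lying on the bench, 160 mm long; a bystander.
- cleaner: White bottle, 52 mm across and 130 mm tall, origin at the centre of its underside; a bystander.
- cots_jar: Low jar with a yellow cap, 64 mm across and 70 mm tall, origin at the centre of its underside; a bystander.

How it is judged:
By the outcome, as a careful person would: the job done as asked, in the order asked, and still so for the second after the job is handed in, with the robot touching nothing.
It also fails if it takes over 40 s, if anything falls off the work surface, if the arm or the gripper's body presses on something with over 40 N, if the wrist force passes 120 N, or if a joint passes its speed limit or range.

ROBOT

A 6-joint arm with a two-finger parallel gripper is mounted at the origin on the work surface. World frame = base frame: x ahead of the robot, y to its left, z up, the work surface at z = 0. Lengths are in m, angles in rad, forces in N, time in s.
With the tool pointing down it reaches from about 0.35 to 0.775 m from the base axis. Payload 5.5 kg.
Tool frame: the origin (TCP) lies at the very end of the fingers, on their centre line; the grasp point (between the pads) lies 19 mm behind it; z points along the fingers, y is the line along which they close (so a half turn about z gives the same grasp; the last joint's range is limited). The gripper opens to 85 mm and grips with 20 to 120 N. Pads are 22 mm wide; open, the fingers measure 114 mm over their backs; the gripper's body (76 mm by 85 mm) begins 54 mm behind the grasp point. The pads swing forward as they close: fully open they stand 13 mm farther back than shut.
Start: joints at [0.98, 0.313, 0.046, 1.304, 0, 1.431], TCP at [0.251, 0.518, 0.231] pointing down, gripper open.
Joint ranges: [-2.76, 2.76], [-0.86, 1.69], [-1.03, 1.26], [-2.2, 2.34], [-1.47, 1.5], [-3.14, 3.14]. Speed limits (rad/s): [2.57, 2.57, 3.14, 3.14, 3.14, 3.14].

INTERFACE

Orientations are given as a unit quaternion [w, x, y, z].
In Python, from workcell import get_state, read_camera, hand_in gives the robot as it stands.
- The arm moves only by the tool send_rows, never from a script. Its argument "increments" is a list of rows, each an object of numbers: "dx", "dy", "dz": the shift along the world's x, y, z in units of 25 mm (1.0 is 25 mm); "roll": the turn about the world's z in units of 8 degrees (1.0 is 8 degrees); "claw": the opening, from -1 (shut) to 1 (fully open). In form: [{"dx": .., "dy": .., "dz": .., "roll": .., "claw": ..}, ...]. A call has exactly 5 rows; each row is the pose to reach, as a shift and turn from the pose commanded when the call began; what a row does not reach only later rows make up. A row lasts 1/8 s, in which the tool goes at most 62.5 mm and 10.7 degrees, less where a joint would pass 70% of its speed; a pose out of reach is approached as far as the arm can. A call with a gripper value outside its range is refused whole. The fingers move at their own pace and stop on an object; "grip_force" is the grip in N (left out, the last holds). Time passes only in rows, so rows that repeat a pose let the fingers close, or fill a call up. It gives the time, the measured TCP pose, the force, the opening and the grip force at its end, in the units of the state.
- get_state(): the state, without advancing time (a new reading comes with each control period).
- read_camera(name): name is "scene" or "side" or "wrist"; returns a dict with "image" (400x640x3 uint8, blue, green, red), "fx", "fy", "cx", "cy" (pixels), "dist_coeffs" ([k1, k2, p1, p2, k3] as OpenCV has them; the pictures are not rectified), "world_to_cam" (4x4, takes a point from world to camera coordinates). Camera axes: x right, y up, looking along -z (the intrinsics and any distortion apply to the point x, -y, -z); pixel columns grow to the right and rows downward; lengths in m; the calibration is good to about 2 mm. A picture is of the moment at which its call begins. There is no depth.
- hand_in(): hands the job in; it is judged then, once.
The state is a dict: "clock": time; "joint_pos": joint angles; "qvel": joint speeds; "tau": joint torques, N m; "tcp_pos": TCP position; "orientation": TCP orientation; "wrist_force": force on the tool from outside, world axes, zero at the start; "ft_torque": the same for the moment, N m; "finger_gap": finger opening in m; "grip_force": force on a finger pad.
Only numpy, scipy, OpenCV 4.12 (cv2) and the standard library are available. Lean on these libraries where they do the work, as an engineer would, in place of code of your own. Each camera call takes 0.05 s, during which the arm holds its last target. There are 200 camera calls.

## Working session

There is one attempt and no reset: what is moved stays moved. The work goes in short steps, Python scripts to look and compute and a tool call to move; the robot and the scene stay as the last step left them, time stands still between calls to the robot, and variables do not carry over. Pictures are saved under pics/ and viewed, at most 10 in all, crops included, and the job is handed in when it is done.

Besides the shell and the picture viewer there is one more tool, called after ">>>" as a command line: name --argument value ..., lists and objects as JSON in quotes. send_rows: Moves the arm, as the interface text tells. Its arguments: {"type":"object","properties":{"increments":{"type":"array","items":{"type":"object","properties":{"dx":{"type":"number"},"dy":{"type":"number"},"dz":{"type":"number"},"roll":{"type":"number"},"claw":{"type":"number"}}}},"grip_force":{"type":"number"}},"required":["increments"]}

```bash
mkdir -p pics
cat > h.py <<'E'
import numpy as np, cv2
from workcell import get_state, read_camera, hand_in
def K(c): return np.array([[c["fx"],0,c["cx"]],[0,c["fy"],c["cy"]],[0,0,1.]]),np.array(c["dist_coeffs"],float)
def proj(c,P):
    P=np.atleast_2d(P);W=np.array(c["world_to_cam"]);q=P@W[:3,:3].T+W[:3,3];q=q*[1,-1,-1]
    k,d=K(c);return cv2.projectPoints(q,np.zeros(3),np.zeros(3),k,d)[0][:,0]
def back(c,uv,z):
    k,d=K(c);n=cv2.undistortPoints(np.array(uv,float).reshape(-1,1,2),k,d)[:,0]
    W=np.array(c["world_to_cam"]);r=np.c_[n[:,0],-n[:,1],-np.ones(len(n))]@W[:3,:3];o=-W[:3,:3].T@W[:3,3]
    return o+r*((z-o[2])/r[:,2])[:,None]
E
python3 - <<'E'
from h import *
import pickle
for n in["scene","side"]:
    c=read_camera(n);pickle.dump(c,open(n+"0.pkl","wb"));cv2.imwrite(f"pics/{n}0.png",c["image"]);print(n,c["fx"],np.round(c["world_to_cam"],2).tolist())
s=get_state();print(s["clock"],s["tcp_pos"],s["orientation"])
E
```

```text
scene 383.6175011694743 [[0.78, 0.63, -0.01, -0.46], [-0.48, 0.61, 0.63, 0.22], [0.4, -0.48, 0.78, -1.25], [0.0, 0.0, 0.0, 1.0]]
side 392.6862844774012 [[0.8, -0.6, -0.02, -0.43], [0.45, 0.58, 0.68, -0.33], [-0.39, -0.55, 0.74, -0.82], [0.0, 0.0, 0.0, 1.0]]
0.1 [0.25028948 0.51714737 0.23047873] [-2.92409089e-04  2.23518035e-01  9.74699429e-01 -7.91335188e-04]
```

View pics/scene0.png

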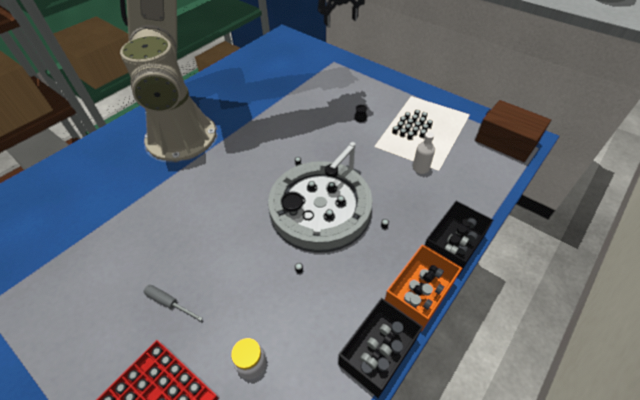

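View pics/side0.png

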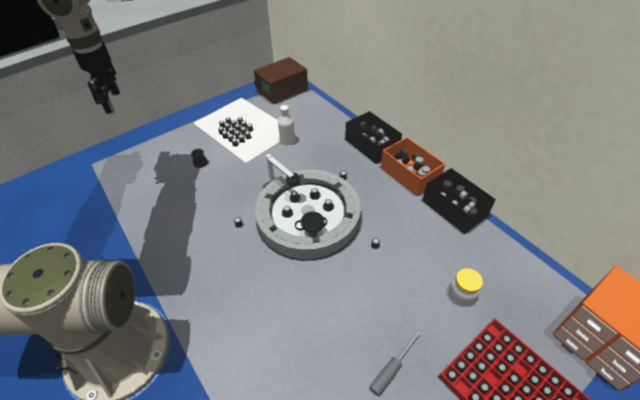

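Scene camera: turntable centre is near (320,202) and the knob near (292,202). Side camera: centre near (308,212) and knob near (312,222). I'll enlarge both.

Run:
```python
import pickle
from h import *
o=[]
for n,x,y in[("scene",260,135),("side",247,145)]:
    im=pickle.load(open(n+"0.pkl","rb"))["image"][y:y+120,x:x+125];im=cv2.resize(im,None,fx=6,fy=6,interpolation=cv2.INTER_CUBIC)[:600]
    im=im.copy()
    for k in range(0,125,10): cv2.putText(im,str(x+k),(k*6,10),0,.35,(0,0,255));cv2.line(im,(k*6,12),(k*6,18),(0,0,255))
    for k in range(10,100,10): cv2.putText(im,str(y+k),(0,k*6),0,.35,(0,0,255))
    cv2.imwrite(f"pics/{n}0c.png",im)
```

```text
(no output)
```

View pics/scene0c.png

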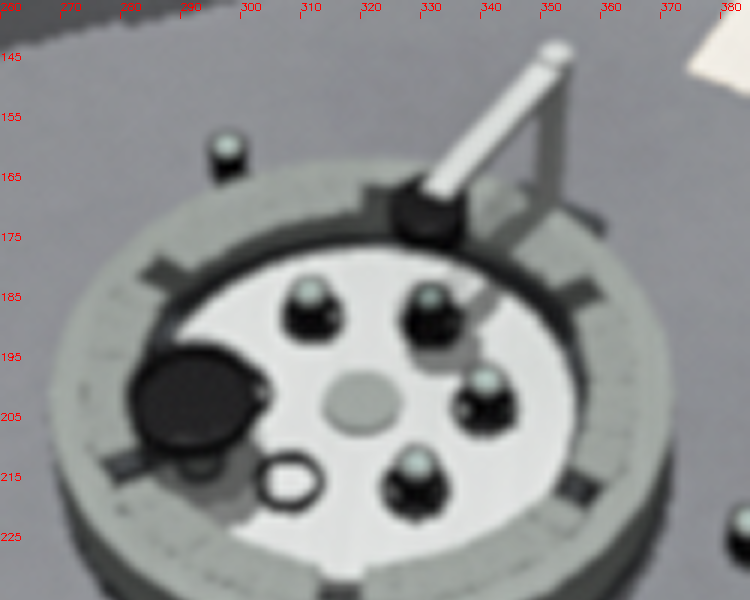

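View pics/side0c.png

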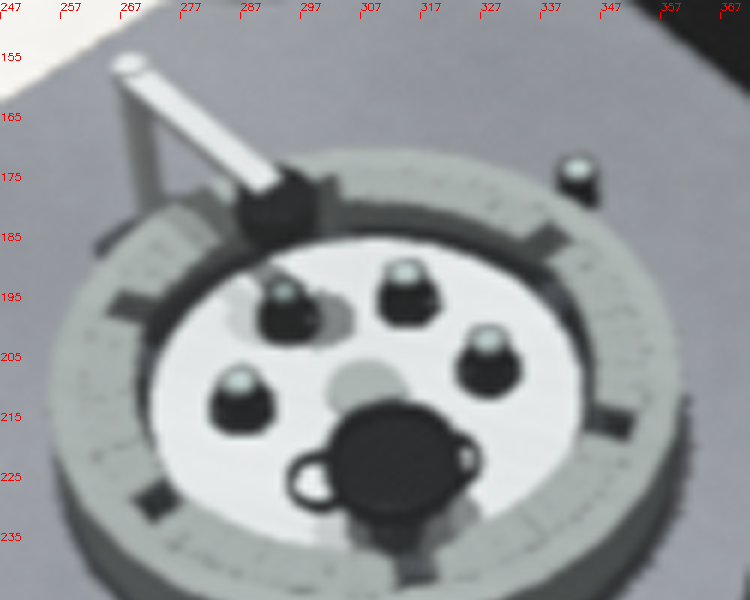

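```bash
cat > fit.py <<'E'
import pickle
from h import *
from scipy.optimize import least_squares
S=pickle.load(open("scene0.pkl","rb"));D=pickle.load(open("side0.pkl","rb"))
obs=[]
def add(c,ox,oy,px,r,a,z): obs.append((c,ox+px[0]/6-.42,oy+px[1]/6-.42,r,a,z))
for a,p in zip((-150,-90,-30,30,150),((128,468),(340,592),(577,490),(580,293),(165,275))): add(S,260,135,p,.111,a,.049)
for a,p in zip((-150,-90,-30,90,150),((417,570),(610,423),(547,240),(130,305),(157,500))): add(D,247,145,p,.111,a,.049)
add(S,260,135,(362,403),0,0,.031);add(S,260,135,(196,397),.078,-150,.081);add(D,247,145,(395,458),.078,-150,.081)
# barrel tops at r .055 z .052
for a,p in zip((60,0,-60,120),((430,296),(486,380),(418,461),(311,290))): add(S,260,135,p,.055,a,.052)
for a,p in zip((60,0,-60,120),((285,291),(405,273),(488,340),(240,380))): add(D,247,145,p,.055,a,.052)
def P(v,r,a,z):a=np.radians(a)+v[2];return [v[0]+r*np.cos(a),v[1]+r*np.sin(a),z]
def f(v): return np.concatenate([proj(c,P(v,r,a,z))[0]-[x,y] for c,x,y,r,a,z in obs])
v=min((least_squares(f,[.55,.2,y],loss="soft_l1") for y in np.arange(-3,3.1,.7)),key=lambda s:s.cost)
print(v.x,v.cost);print(np.round(v.fun.reshape(-1,2),1).tolist())
v=v.x
for c,x in((S,(292.25,200.75)),(D,(312.4,220.9))):print("knob direct",back(c,x,.081))
for a in range(-150,-80,10):print(a,np.round(P(v,.078,a,.075),4), "tan deg",round(np.degrees(v[2])+a,1))
E
python3 fit.py
```

```text
[0.54319936 0.05001736 0.60533235] 9.20859319414538
[[-0.1, -1.2], [-0.1, -2.0], [-0.1, -0.9], [0.3, -0.6], [-0.5, -0.9], [0.2, -0.6], [0.9, 0.2], [1.3, 0.2], [0.8, 0.5], [1.3, 0.0], [-0.0, -0.8], [-0.6, -1.6], [0.9, -0.6], [-0.0, -0.9], [-0.1, -0.9], [-0.3, -0.7], [-0.4, -0.9], [0.6, 0.1], [0.8, -0.1], [0.8, -0.0], [0.5, 0.1]]
knob direct [[ 0.51452654 -0.02348509  0.081     ]]
knob direct [[ 0.50696217 -0.0206681   0.081     ]]
-150 [ 0.5098 -0.0205  0.075 ] tan deg -115.3
-140 [ 0.5226 -0.0252  0.075 ] tan deg -105.3
-130 [ 0.536  -0.0276  0.075 ] tan deg -95.3
-120 [ 0.5496 -0.0277  0.075 ] tan deg -85.3
-110 [ 0.563  -0.0254  0.075 ] tan deg -75.3
-100 [ 0.5758 -0.0209  0.075 ] tan deg -65.3
-90 [ 0.5876 -0.0141  0.075 ] tan deg -55.3
```

>>> send_rows --increments '[{"dx": 1,"dy": -2,"dz": 0,"roll": 0,"claw": -1},{"dx": 2,"dy": -4.1,"dz": 0,"roll": 0,"claw": -1},{"dx": 3,"dy": -6.2,"dz": 0,"roll": 0,"claw": -1},{"dx": 4,"dy": -8.3,"dz": 0,"roll": 0,"claw": -1},{"dx": 5,"dy": -10.4,"dz": 0,"roll": 0,"claw": -1}]' --grip_force 20

```text
clock: 0.72
tcp_pos: [0.3758, 0.2559, 0.2311]
orientation: [-0.0, 0.223, 0.975, -0.0]
wrist_force: [0.5, 0.2, 1.0]
finger_gap: 0.0001
grip_force: 0.0
```

>>> send_rows --increments '[{"dx": 1,"dy": -2,"dz": 0,"roll": 0,"claw": -1},{"dx": 2,"dy": -4.1,"dz": 0,"roll": 0,"claw": -1},{"dx": 3,"dy": -6.2,"dz": 0,"roll": 0,"claw": -1},{"dx": 4,"dy": -8.3,"dz": 0,"roll": 0,"claw": -1},{"dx": 4,"dy": -8.3,"dz": -1,"roll": 0,"claw": -1}]'

```text
clock: 1.35
tcp_pos: [0.4786, 0.0463, 0.2071]
orientation: [0.002, 0.227, 0.974, 0.0]
wrist_force: [0.4, 0.3, 1.2]
finger_gap: -0.0001
grip_force: 0.0
```

>>> send_rows --increments '[{"dx": 0.7,"dy": -1.4,"dz": -1,"roll": 0,"claw": -1},{"dx": 1.36,"dy": -2.86,"dz": -2,"roll": 0,"claw": -1},{"dx": 1.36,"dy": -2.86,"dz": -3.2,"roll": 0,"claw": -1},{"dx": 1.36,"dy": -2.86,"dz": -4,"roll": 0,"claw": -1},{"dx": 1.36,"dy": -2.86,"dz": -4,"roll": 0,"claw": -1}]'

```text
clock: 1.98
tcp_pos: [0.5077, -0.0212, 0.1045]
orientation: [-0.002, 0.224, 0.975, -0.0]
wrist_force: [0.3, -0.6, 0.4]
finger_gap: 0.0002
grip_force: 0.0
```

Run:
```python
from h import *
import pickle
o=[]
t=np.array(get_state()["tcp_pos"]);print(t)
for n in["scene","side"]:
    c=read_camera(n);pickle.dump(c,open(n+"1.pkl","wb"))
    u=proj(c,t)[0];print(n,u);x,y=(u-[33,45]).astype(int)
    im=cv2.resize(c["image"][y:y+75,x:x+66],None,fx=6,fy=6,interpolation=cv2.INTER_CUBIC)
    cv2.circle(im,tuple(((u-[x,y]+.42)*6).astype(int)),3,(0,0,255),-1)
    # predicted dish
    a=np.linspace(0,6.28,40);q=proj(c,np.c_[.5098+.024*np.cos(a),-.0205+.024*np.sin(a),0*a+.083])
    for p in q:cv2.circle(im,tuple(((p-[x,y]+.42)*6).astype(int)),1,(0,255,0),-1)
    o.append(im)
cv2.imwrite("pics/a1.png",np.hstack(o))
```

```text
[ 0.50773809 -0.02120789  0.10445345]
scene [290.11345662 192.92631594]
side [312.48334866 214.62600941]
```

View pics/a1.png

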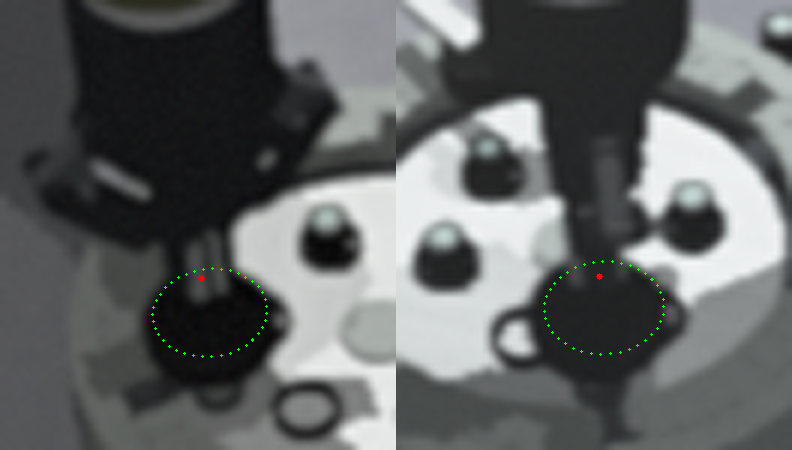

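The fingertips sit over the dish in both views: tip near (205,298), dish centre near (210,315) in the left panel. I'll shift slightly in +x and descend.

>>> send_rows --increments '[{"dx": 0.06,"dy": -0.02,"dz": -0.4,"roll": 0,"claw": -1},{"dx": 0.06,"dy": -0.02,"dz": -0.8,"roll": 0,"claw": -1},{"dx": 0.06,"dy": -0.02,"dz": -1.0,"roll": 0,"claw": -1},{"dx": 0.06,"dy": -0.02,"dz": -1.15,"roll": 0,"claw": -1},{"dx": 0.06,"dy": -0.02,"dz": -1.15,"roll": 0,"claw": -1}]'

```text
clock: 2.7
tcp_pos: [0.5108, -0.0219, 0.0773]
orientation: [-0.0, 0.223, 0.975, 0.0]
wrist_force: [-0.2, 0.9, -0.3]
finger_gap: -0.0
grip_force: 0.0
```

>>> send_rows --increments '[{"dx": 0,"dy": 0,"dz": -0.1,"roll": 0,"claw": -1},{"dx": 0,"dy": 0,"dz": -0.2,"roll": 0,"claw": -1},{"dx": 0,"dy": 0,"dz": -0.3,"roll": 0,"claw": -1},{"dx": 0,"dy": 0,"dz": -0.4,"roll": 0,"claw": -1},{"dx": 0,"dy": 0,"dz": -0.46,"roll": 0,"claw": -1}]'

```text
clock: 3.32
tcp_pos: [0.5114, -0.022, 0.0663]
orientation: [0.0, 0.223, 0.975, 0.0]
wrist_force: [0.3, 0.2, 4.9]
finger_gap: -0.0001
grip_force: 2.6
```

>>> send_rows --increments '[{"dx": 0,"dy": 0,"dz": -0.06,"roll": 0,"claw": -1},{"dx": 0.15,"dy": -0.065,"dz": -0.06,"roll": 0,"claw": -1},{"dx": 0.3,"dy": -0.125,"dz": -0.06,"roll": 0,"claw": -1},{"dx": 0.46,"dy": -0.175,"dz": -0.06,"roll": 0,"claw": -1},{"dx": 0.62,"dy": -0.215,"dz": -0.06,"roll": 0,"claw": -1}]'

```text
clock: 3.95
tcp_pos: [0.5264, -0.0272, 0.0647]
orientation: [-0.0, 0.223, 0.975, 0.0]
wrist_force: [-0.9, 1.5, 5.3]
finger_gap: 0.0001
grip_force: 2.9
```

Run:
```python
from h import *
import pickle
o=[]
t=np.array(get_state()["tcp_pos"]);print(t,get_state()["wrist_force"])
for n,x,y in[("scene",265,150),("side",252,160)]:
    c=read_camera(n);pickle.dump(c,open(n+"2.pkl","wb"))
    o.append(cv2.resize(c["image"][y:y+100,x:x+110],None,fx=3.6,fy=3.6,interpolation=cv2.INTER_CUBIC))
cv2.imwrite("pics/a2.png",np.hstack(o))
```

```text
[ 0.52640343 -0.02715732  0.0647012 ] [-0.92692861  1.4827734   5.2919021 ]
```

View pics/a2.png

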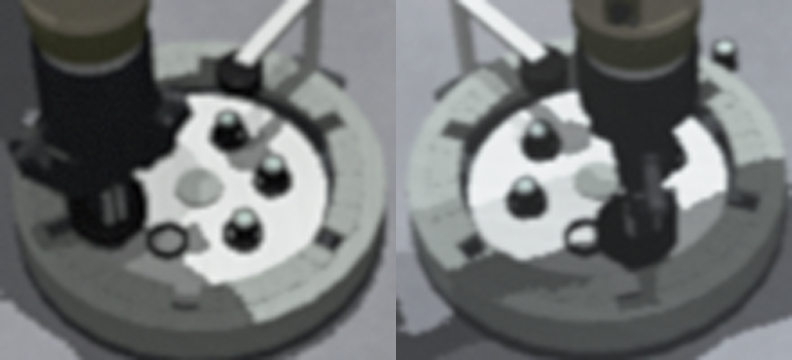

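The table is turning: the barrels have shifted counter-clockwise and the tip is in the dish at left (115,205). I'll carry on along the arc.

>>> send_rows --increments '[{"dx": 0.16,"dy": -0.033,"dz": 0,"roll": 0,"claw": -1},{"dx": 0.32,"dy": -0.058,"dz": 0,"roll": 0,"claw": -1},{"dx": 0.484,"dy": -0.074,"dz": 0,"roll": 0,"claw": -1},{"dx": 0.647,"dy": -0.082,"dz": 0,"roll": 0,"claw": -1},{"dx": 0.81,"dy": -0.082,"dz": 0,"roll": 0,"claw": -1}]'

```text
clock: 4.68
tcp_pos: [0.5466, -0.0293, 0.0647]
orientation: [-0.0, 0.223, 0.975, 0.0]
wrist_force: [-1.7, 0.4, 5.6]
finger_gap: 0.0003
grip_force: 2.9
```

>>> send_rows --increments '[{"dx": 0.163,"dy": 0.009,"dz": 0,"roll": 0,"claw": -1},{"dx": 0.325,"dy": 0.027,"dz": 0,"roll": 0,"claw": -1},{"dx": 0.487,"dy": 0.053,"dz": 0,"roll": 0,"claw": -1},{"dx": 0.646,"dy": 0.088,"dz": 0,"roll": 0,"claw": -1},{"dx": 0.804,"dy": 0.13,"dz": 0,"roll": 0,"claw": -1}]'

```text
clock: 5.3
tcp_pos: [0.5668, -0.0261, 0.0647]
orientation: [-0.0, 0.223, 0.975, -0.0]
wrist_force: [-1.7, 0.6, 5.0]
finger_gap: 0.0001
grip_force: 2.9
```

Run:
```python
from h import *
import pickle
o=[]
s=get_state();t=np.array(s["tcp_pos"]);print(t,s["wrist_force"])
for n,x,y in[("scene",265,150),("side",252,160)]:
    c=read_camera(n);pickle.dump(c,open(n+"3.pkl","wb"))
    o.append(cv2.resize(c["image"][y:y+100,x:x+110],None,fx=3.6,fy=3.6,interpolation=cv2.INTER_CUBIC))
cv2.imwrite("pics/a3.png",np.hstack(o))
```

```text
[ 0.56678138 -0.02614094  0.06473976] [-1.67324664  0.61540695  4.97459395]
```

View pics/a3.png

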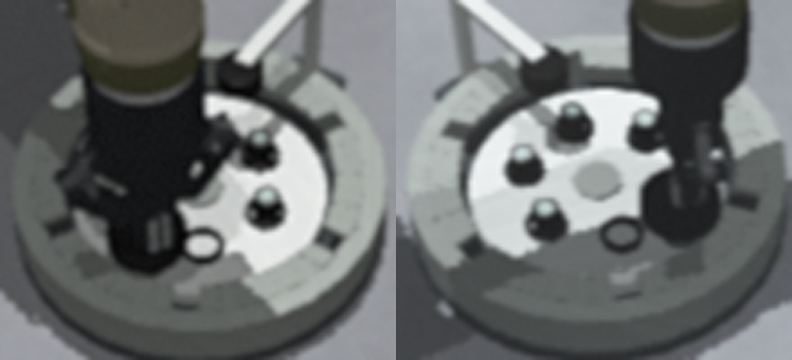

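```bash
cat > ang.py <<'E'
import sys
from fit import *
from scipy.optimize import minimize_scalar
def ang(sc,sd):
    L=[(S,265+p[0]/3.6-.36,150+p[1]/3.6-.36,a,np.array([-.2,-.85])) for a,p in sc]+[(D,252+(p[0]-396)/3.6-.36,160+p[1]/3.6-.36,a,np.array([.7,0])) for a,p in sd]
    g=lambda t:np.concatenate([proj(c,P(v,.055,a+t,.037 if a==-120 else .052))[0]-[x,y]-b for c,x,y,a,b in L])
    r=least_squares(g,45);return r.x[0],np.round(r.fun.reshape(-1,2),1).tolist()
E
python3 - <<'E' | tail -1
from ang import *
print(ang([(0,(258,137)),(-60,(267,192)),(-120,(202,244))],[(120,(544,208)),(60,(525,152)),(0,(573,111)),(-60,(645,118)),(-120,(622,233))]))
E
```

```text
-90 [ 0.5876 -0.0141  0.075 ] tan deg -55.3Traceback (most recent call last):
  File "<stdin>", line 2, in <module>
  File "ang.py", line 7, in ang
    r=least_squares(g,45);return r.x[0],np.round(r.fun.reshape(-1,2),1).tolist()
    return func(*args, **kwargs)
    vector_fun = VectorFunction(
        fun_wrapped,
    ...<6 lines>...
        workers=workers
    )
    self._update_fun()
    ~~~~~~~~~~~~~~~~^^
    self.f = self.fun_wrapped(xp_copy(self.x))
             ~~~~~~~~~~~~~~~~^^^^^^^^^^^^^^^^^
    return np.atleast_1d(self.fun(x))
                         ~~~~~~~~^^^
    return self.f(x, *self.args, **self.kwargs)
           ~~~~~~^^^^^^^^^^^^^^^^^^^^^^^^^^^^^^
  File "ang.py", line 6, in <lambda>
    g=lambda t:np.concatenate([proj(c,P(v,.055,a+t,.037 if a==-120 else .052))[0]-[x,y]-b for c,x,y,a,b in L])
                               ~~~~^^^^^^^^^^^^^^^^^^^^^^^^^^^^^^^^^^^^^^^^^^^
  File "h.py", line 5, in proj
    P=np.atleast_2d(P);W=np.array(c["world_to_cam"]);q=P@W[:3,:3].T+W[:3,3];q=q*[1,-1,-1]
    ary = asanyarray(ary)
ValueError: setting an array element with a sequence. The requested array has an inhomogeneous shape after 1 dimensions. The detected shape was (3,) + inhomogeneous part.
```

```bash
sed -i 's/P(v,.055,a+t,/P(v,.055,a+t[0],/' ang.py; sed -i 's/^for a in range.*//' fit.py
python3 - <<'E' | tail -1
from ang import *
print(ang([(0,(258,137)),(-60,(267,192)),(-120,(202,244))],[(120,(544,208)),(60,(525,152)),(0,(573,111)),(-60,(645,118)),(-120,(622,233))]))
E
```

```text
(np.float64(32.235083192149425), [[1.8, 1.6], [-1.0, 2.3], [-1.6, -0.5], [-1.4, -1.4], [-0.1, -1.4], [2.1, -0.7], [1.7, 1.3], [13.3, -11.7]])
```

```bash
sed -i 's/a==-120/a in(-120,180)/' ang.py
python3 - <<'E' | tail -1
from ang import *
print(ang([(0,(258,137)),(-60,(267,192)),(-120,(202,244))],[(120,(544,208)),(60,(525,152)),(0,(573,111)),(-60,(645,118)),(180,(622,233))]))
E
```

```text
(np.float64(38.29155868313167), [[0.6, 0.2], [0.1, 0.8], [0.6, -0.6], [0.2, -0.2], [-0.7, 0.2], [0.0, -0.2], [0.1, 0.2], [0.0, -0.7]])
```

>>> send_rows --increments '[{"dx": 0.155,"dy": 0.051,"dz": 0,"roll": 0,"claw": -1},{"dx": 0.307,"dy": 0.111,"dz": 0,"roll": 0,"claw": -1},{"dx": 0.457,"dy": 0.177,"dz": 0,"roll": 0,"claw": -1},{"dx": 0.602,"dy": 0.252,"dz": 0,"roll": 0,"claw": -1},{"dx": 0.743,"dy": 0.334,"dz": 0,"roll": 0,"claw": -1}]'

```text
clock: 6.02
tcp_pos: [0.5854, -0.0179, 0.0648]
orientation: [-0.0, 0.224, 0.975, -0.0]
wrist_force: [-2.3, -1.2, 5.4]
finger_gap: -0.0002
grip_force: 2.9
```

>>> send_rows --increments '[{"dx": 0.07,"dy": 0.045,"dz": 0,"roll": 0,"claw": -1},{"dx": 0.137,"dy": 0.09,"dz": 0,"roll": 0,"claw": -1},{"dx": 0.225,"dy": 0.153,"dz": 0,"roll": 0,"claw": -1},{"dx": 0.29,"dy": 0.203,"dz": 0,"roll": 0,"claw": -1},{"dx": 0.29,"dy": 0.203,"dz": 0,"roll": 0,"claw": -1}]'

```text
clock: 6.65
tcp_pos: [0.593, -0.0127, 0.0649]
orientation: [0.0, 0.223, 0.975, -0.0]
wrist_force: [-0.4, -1.0, 5.3]
finger_gap: -0.0001
grip_force: 2.8
```

```bash
cat > shot.py <<'E'
from h import *
import pickle,sys
k=sys.argv[1];o=[]
s=get_state();t=np.array(s["tcp_pos"]);print(t,s["wrist_force"])
for n,x,y in[("scene",265,150),("side",252,160)]:
    c=read_camera(n);pickle.dump(c,open(n+k+".pkl","wb"))
    o.append(cv2.resize(c["image"][y:y+100,x:x+110],None,fx=3.6,fy=3.6,interpolation=cv2.INTER_CUBIC))
cv2.imwrite(f"pics/a{k}.png",np.hstack(o))
E
python3 shot.py 4
```

```text
[ 0.59300532 -0.01274966  0.06490477] [-0.35935398 -0.96465255  5.32428971]
```

View pics/a4.png

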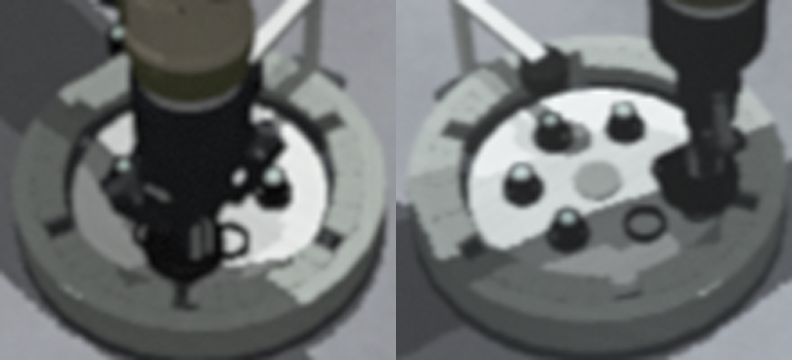

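The plunger is near the next notch: barrel tops at right-panel (568,217), (521,170), (551,120) and (625,109).

```bash
python3 - <<'E' | tail -1
from ang import *
print(ang([(-60,(273,173)),(-120,(232,240)),(120,(124,166))],[(120,(568,217)),(60,(521,170)),(0,(551,120)),(-60,(625,109)),(180,(645,223))]))
E
```

```text
(np.float64(58.04799966294616), [[0.2, 0.7], [-0.6, -0.9], [0.3, -0.5], [-0.2, 0.1], [-0.1, 0.6], [-0.1, -0.1], [-0.4, 0.2], [0.1, -0.8]])
```

>>> send_rows --increments '[{"dx": 0.03,"dy": 0.022,"dz": 0,"roll": 0,"claw": -1},{"dx": 0.06,"dy": 0.044,"dz": 0,"roll": 0,"claw": -1},{"dx": 0.085,"dy": 0.062,"dz": 0,"roll": 0,"claw": -1},{"dx": 0.085,"dy": 0.062,"dz": 0,"roll": 0,"claw": -1},{"dx": 0.085,"dy": 0.062,"dz": 0,"roll": 0,"claw": -1}]'

```text
clock: 7.38
tcp_pos: [0.5948, -0.0113, 0.0649]
orientation: [0.0, 0.224, 0.975, -0.0]
wrist_force: [-1.3, -0.3, 5.7]
finger_gap: -0.0001
grip_force: 2.8
```

```bash
python3 shot.py 5
cat > tm.py <<'E'
import sys
from fit import *
k=sys.argv[1];up=8
for nm,i,pts in(("side",D,{60:(285,291),0:(405,273),120:(240,380)}),("scene",S,{0:(486,380)})):
    ox,oy=(247,145) if nm=="side" else (260,135)
    c=pickle.load(open(nm+k+".pkl","rb"))
    for a,p in pts.items():
        u=np.array([ox+p[0]/6-.42,oy+p[1]/6-.42]);x,y=np.round(u).astype(int)
        t=cv2.resize(i["image"][y-4:y+6,x-5:x+6],None,fx=up,fy=up,interpolation=cv2.INTER_CUBIC)
        w=cv2.resize(c["image"][y-9:y+11,x-10:x+11],None,fx=up,fy=up,interpolation=cv2.INTER_CUBIC)
        _,m,_,l=cv2.minMaxLoc(cv2.matchTemplate(w,t,cv2.TM_CCOEFF_NORMED))
        d=(np.array(l)-5*up)/up; j=proj(i,P(v,.055,a+1,.052))[0]-proj(i,P(v,.055,a,.052))[0]
        print(nm,a,round(m,2),"shift",d,"deg off",round(float(d@j/(j@j)),2))
E
python3 tm.py 4|tail -4;python3 tm.py 5|tail -4
```

```text
[ 0.59483863 -0.01128247  0.06485639] [-1.32894231 -0.25439736  5.68732551]
side 60 0.99 shift [ 0.375 -0.125] deg off -1.16
side 0 0.99 shift [0.625 0.25 ] deg off -1.92
side 120 0.99 shift [-0.125 -0.625] deg off -2.28
scene 0 0.85 shift [-0.125  1.125] deg off -4.03
side 60 1.0 shift [0. 0.] deg off 0.0
side 0 0.99 shift [0. 0.] deg off 0.0
side 120 0.99 shift [ 0.    -0.125] deg off -0.44
scene 0 0.8 shift [0.125 0.875] deg off -3.1
```

>>> send_rows --increments '[{"dx": 0,"dy": 0,"dz": 0.1,"roll": 0,"claw": -1},{"dx": 0,"dy": 0,"dz": 0.2,"roll": 0,"claw": -1},{"dx": 0,"dy": 0,"dz": 0.28,"roll": 0,"claw": -1},{"dx": 0,"dy": 0,"dz": 0.32,"roll": 0,"claw": -1},{"dx": 0,"dy": 0,"dz": 0.32,"roll": 0,"claw": -1}]'

```text
clock: 8.1
tcp_pos: [0.5948, -0.0112, 0.0725]
orientation: [0.0, 0.224, 0.975, -0.0]
wrist_force: [-0.8, -1.7, 3.4]
finger_gap: -0.0001
grip_force: 1.6
```

The spring is still following at 2.5 mm depth, so the tooth is in the notch. I'll lift off straight up.

>>> send_rows --increments '[{"dx": 0,"dy": 0,"dz": 0.1,"roll": 0,"claw": -1},{"dx": 0,"dy": 0,"dz": 0.25,"roll": 0,"claw": -1},{"dx": 0,"dy": 0,"dz": 0.6,"roll": 0,"claw": -1},{"dx": 0,"dy": 0,"dz": 1.5,"roll": 0,"claw": -1},{"dx": 0,"dy": 0,"dz": 3,"roll": 0,"claw": -1}]'

```text
clock: 8.72
tcp_pos: [0.5936, -0.0108, 0.1472]
orientation: [-0.002, 0.223, 0.975, 0.0]
wrist_force: [0.3, 0.1, 0.4]
finger_gap: -0.0001
grip_force: 0.0
```

>>> send_rows --increments '[{"dx": 0,"dy": 0,"dz": 1.5,"roll": 0,"claw": -1},{"dx": 0,"dy": 0,"dz": 3,"roll": 0,"claw": -1},{"dx": -1,"dy": 1,"dz": 4,"roll": 0,"claw": -1},{"dx": -2.5,"dy": 3,"dz": 4,"roll": 0,"claw": -1},{"dx": -4,"dy": 5,"dz": 4,"roll": 0,"claw": -1}]'

```text
clock: 9.35
tcp_pos: [0.4941, 0.1149, 0.2484]
orientation: [0.001, 0.224, 0.975, 0.001]
wrist_force: [1.2, 1.1, 0.3]
finger_gap: -0.0004
grip_force: 0.0
```

>>> send_rows --increments '[{"dx": -1,"dy": 2,"dz": 0,"roll": 0,"claw": -1},{"dx": -2,"dy": 4,"dz": 0,"roll": 0,"claw": -1},{"dx": -3,"dy": 6,"dz": 0,"roll": 0,"claw": -1},{"dx": -4,"dy": 8,"dz": 0,"roll": 0,"claw": -1},{"dx": -4,"dy": 8,"dz": 0,"roll": 0,"claw": -1}]'

```text
clock: 9.98
tcp_pos: [0.3927, 0.3168, 0.248]
orientation: [-0.0, 0.22, 0.975, 0.0]
wrist_force: [-0.2, 0.2, 0.3]
finger_gap: -0.0004
grip_force: 0.0
```

```bash
python3 shot.py 6;python3 tm.py 6|tail -4
```

```text
[0.39265025 0.31679705 0.24802355] [-0.19899903  0.1617566   0.33876665]
side 60 1.0 shift [0. 0.] deg off 0.0
side 0 1.0 shift [0.    0.125] deg off -0.08
side 120 1.0 shift [0. 0.] deg off 0.0
scene 0 1.0 shift [-0.125  0.125] deg off -0.47
```

View pics/a6.png

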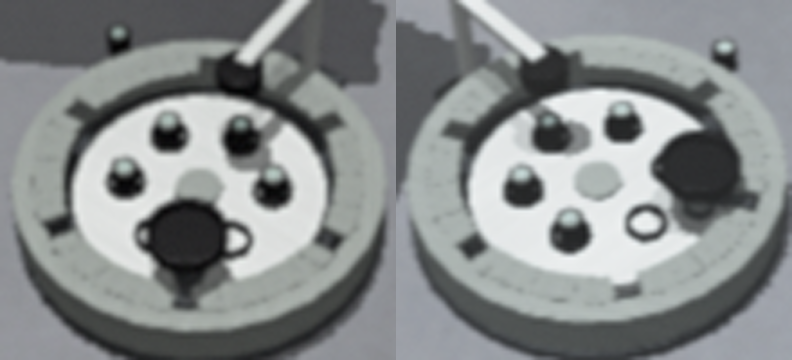

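The plunger is up in the next notch (knob at left (187,235), notch at (185,300)). A barrel is under the lamp, and all four barrels are in their nests. Handing in.

```bash
python3 -c "
from workcell import hand_in
print(hand_in())"
```

```text
the job is handed in; nothing more can be done
None
```

Done and handed in: the table is turned 60° counter-clockwise, the plunger has sprung up into the next hole, barrel1 is under the lamp and all four barrels are still in their nests, though I did not re-check the tools and bottles farther out on the bench.

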